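# Load-test a sprung belt tensioner and leave its deflection on the scale

### The job

Check the sprung belt tensioner on the test jig: first slide the orange rider back along its channel until it just touches the steel nose pin of the blue arm, which must stay at rest. Then push the black idler sideways against the spring until you load it with 12 N (give or take 10 percent, never above 16 N) and hold that steadily for over a second, so that the arm itself drives the rider along the scale; ease the arm back to rest under control, without letting it snap, and leave the rider standing at the reading. Be gentle with the rider (under 20 N), do not touch it while the arm is deflected, and leave everything else on the bench alone.

Things in the scene. Friction and masses are not known exactly. Their poses are not given: they have to be found in the camera images.
- jig: Fixed aluminium plate on feet, 190 x 150 x 8 mm (x -105..85, y +-75; underside = origin, 6 mm above the bench; z up). Arm pivot (upright) at x +58, y -29 mm; the arm reaches towards -x. Rider channel along y at x -66 mm: inside 24 mm wide, y -57..58 mm, floor 14, walls 24 mm above the bench; white scale with 5 mm black ticks along its -x side. Place and yaw (+-0.25 rad) vary.
- tensioner_arm (a joint): Deflection of the blue sprung arm, rad: 0 on its rest stop, up to 0.45 as the nose swings to the jig's +y; a preloaded spring drives it back to 0, fast if let go. Bar 24 mm wide (8 mm near the nose), top 38 mm above the bench. At 0 it points from the pivot along (-cos 0.13, -sin 0.13) in jig x, y. Stiffness unknown; the idler's place on the arm changes the deflection at 12 N.
- nose (a point): Axis of the nose pin: upright steel pin of 5 mm radius at the arm's end, 125 mm from the pivot, 18 to 50 mm above the bench (this point: 40 mm). Its frame is the arm's: x along the arm back to the pivot, y square to the arm, the way it is pushed.
- idler: Black idler, upright cylinder of 13 mm radius (does not spin), 40 to 78 mm above the bench, with a small steel screw head on top (to 82 mm), clamped on top of the arm 58 to 90 mm from the pivot. Push it on its -y side, towards the arm's +y. Origin on its axis, 6 mm above the bench; axes as the arm's (see nose).
- rider: Loose orange block, 22 (x, across the channel) x 28 (y, along it) x 36 mm high, 40 to 90 g, standing on the channel floor, top 50 mm above the bench. It slides along the channel when pushed and stays where left. Origin at the centre of its underside, axes nearly the jig's. It starts 48 to 60 mm on the +y side of touching the nose.
- rider_face (a point): Centre of the rider's flat -y face, which the nose pin pushes, 26 mm above the rider's underside; touching, it is 5 mm (the pin's radius) from point nose along y.
- zero_mark (a point): Point of the scale, fixed on the jig (x -66, y -40 mm, 40 mm above the bench), where the rider's -y face stands when it touches the nose with the arm at rest.
- mouse: Black computer mouse, 113x68x40 mm: leave alone.
- nut_driver: Nut driver with teal handle, 178 mm long: leave alone.
- small_jar_a: Clear small jar, 65 mm across, 78 high: leave alone.
- small_jar_b: Clear small jar, 67 mm across, 80 high: leave alone.
- big_jar: Clear large jar, 79 mm across, 90 high: leave alone.
- tape: Roll of black tape, 48 mm across, 16 high: leave alone.
- pliers: Needle nose pliers with red handles, 165 mm long, lying: leave alone.
- carton: Small blue carton, 45x70x30 mm: leave alone.
Things that resemble listed ones, but are neither listed nor needed, are in the scene too. There is more than one size of the rider; the job needs the smallest.

How it is judged:
On the way, in this order (a step that is already met when the one before it is completed fails the run):
1. the rider is zeroed: its face within 2.5 mm of touching the nose, the arm at rest (below 0.03 rad) (y of rider_face in the frame of nose below 0.0075 m and value of joint tensioner_arm below 0.03 rad), for 0.3 s.
2. the fingers load the idler with 10.8 to 13.2 N for 1 s, arm steady and deflected, the rider pushed along at the nose (within 3 mm) (contact force between the fingers and idler between 10.8 and 13.2 N and value of joint tensioner_arm above 0.06 rad and velocity of joint tensioner_arm between -0.1 and 0.1 rad/s and y of rider_face in the frame of nose below 0.008 m), for 1 s.
At the end, for the whole second after the job is handed in: The arm is back at rest (below 0.02 rad) and the rider stands still and upright in its channel, left where the arm drove it: its face 8 to 47 mm clear of touching the nose (value of joint tensioner_arm below 0.02 rad and y of rider_face in the frame of nose between 0.013 and 0.052 m and linear speed of rider below 0.01 m/s and z of rider in the frame of jig between 0.005 and 0.011 m and angle between rider's own z axis and vertical below 0.1 rad and x of rider in the frame of jig between -0.07 and -0.062 m).
It fails at once if the idler is loaded above 16 N (contact force between the fingers and idler above 16 N).
It fails at once if the rider is pushed with more than 20 N (contact force between the fingers and rider above 20 N).
It fails at once if the rider is touched while the arm is deflected (above 0.05 rad) (contact force between the fingers and rider above 0.3 N and value of joint tensioner_arm above 0.05 rad).
It fails at once if the arm snaps back (faster than 1.2 rad/s) (velocity of joint tensioner_arm below -1.2 rad/s).
It fails at once if another thing on the bench is moved by more than 15 mm (distance of any of mouse, nut_driver, small_jar_a, small_jar_b, big_jar, tape, pliers, carton from where it was at the start of the episode above 0.015 m).
It also fails if it takes over 58 s, if anything falls off the work surface, if the arm or the gripper's body presses on something with over 40 N, if the wrist force passes 120 N, or if a joint passes its speed limit or range.

### The arm

A 6-joint arm with a two-finger parallel gripper is mounted at the origin on a cart in front of the work surface, level with it; the furniture and walls round the work are solid. World frame = base frame: x ahead of the robot, y to its left, z up, the work surface at z = 0. Lengths are in m, angles in rad, forces in N, time in s.
With the tool pointing down it reaches from about 0.325 to 0.775 m from the base axis. Payload 5.5 kg.
Tool frame: the origin (TCP) lies at the very end of the fingers, on their centre line; the grasp point (between the pads) lies 19 mm behind it (grasp_offset is the distance from the TCP to the grasp point, in m); z points along the fingers, y is the line along which they close (so a half turn about z gives the same grasp; the last joint's range is limited). The gripper opens to 85 mm and grips with 20 to 120 N. Pads are 22 mm wide; open, the fingers measure 114 mm over their backs; the gripper's body (76 mm by 85 mm) begins 54 mm behind the grasp point. The pads swing forward as they close: fully open they stand 13 mm farther back than shut.
Start: joints at [-0.736, 0.091, 1.231, -0, 1.82, -0.057], TCP at [0.467, -0.377, 0.231] pointing down, gripper open.
Joint ranges: [-2.87, 2.87], [-0.86, 2.18], [0.17, 2.46], [-1.51, 4.65], [0.06, 2.69], [-2.65, 2.65]. Speed limits (rad/s): [2.57, 2.57, 3.01, 3.14, 3.14, 3.14].

### API

Orientations are given as a rotation vector (axis times angle).
In Python, from plant import * gives the robot as it stands.
- The arm moves only by the tool move_arm, never from a script. Its argument "plan" is a list that holds one entry, the list of rows, each a list of 7 numbers: the finger opening in cm, from 0 to 8.54, then the shift along the tool's x, y, z in cm, then the turn, a rotation vector about the tool's x, y, z in rad. In form: [[[jaw, x, y, z, rx, ry, rz], ...]]. A call has 1 to 10 rows; each row shifts and turns the commanded pose from where the row before left it, along the tool's axes as they then stand; what a row does not reach is not made up. A row lasts 1/12 s, in which the tool goes at most 41.7 mm and 7.16 degrees, less where a joint would pass 70% of its speed; a pose out of reach is approached as far as the arm can. A call with a gripper value outside its range is refused whole. The fingers move at their own pace and stop on an object; "grip_force" is the grip in N (left out, the last holds). Time passes only in rows, so rows that do not move let the fingers close. It gives the time, the measured TCP pose, the force, the opening and the grip force at its end, in the units of the state.
- get_state(): the state, without advancing time (a new reading comes with each control period).
- read_camera(name): name is "side" or "top" or "wrist"; returns the picture (400x640x3 uint8, blue, green, red); there is no depth.
- get_calibration(name): a dict with "fx", "fy", "cx", "cy" (pixels), "camera_from_world" (4x4, takes a point from world to camera coordinates); the wrist camera has in their place "T_tool_cam" (4x4, takes a point from camera to tool coordinates, whose origin is the TCP and whose axes are the flange's). Camera axes: x right, y down, z forward; pixel columns grow to the right and rows downward; lengths in m; the calibration is good to about 2 mm. The wrist camera is an equidistant fisheye: a pixel r from the principal point sees the ray r / f radians off the axis. A picture is of the moment at which its call begins: read the wrist's pose just before it. get_calibration takes no time and is no camera call.
- hand_in(): hands the job in; it is judged then, once.
Trained networks look in the newest picture that a camera, given by its name, has taken for a name from the list of things; names that differ only in an ending like _2 or _b are one class to them, and where a whole thing is asked for, a point or a joint stands for the part that bears it (a point fixed in the world has none). Each returns a list of dicts, best first, with "confidence" (0 to 1); they miss things now and then, are a little off and sometimes report something else, mostly with a low value. They report only what shows in the picture. A call takes as long as a camera call. They do not tell look-alikes from the thing itself.
- regions_of(camera, target): "pixels" (400x640 bool, what is visible of it) and "xy" ([column, row] in pixels, amid what is visible of it).
- tip_of(camera, target): "xy" ([column, row] in pixels: a listed point, or the origin of a listed thing).
The state is a dict: "time": time; "joint_pos": joint angles; "qvel": joint speeds; "joint_torque": joint torques, N m; "tcp_pos": TCP position; "eef_rot": TCP orientation; "force": force on the tool from outside, world axes, zero at the start; "torque": the same for the moment, N m; "grip_width": opening from 0.0 (shut) to 1.0 (fully open); "gripper_force": force on a finger pad.
Only numpy, scipy, OpenCV 4.12 (cv2) and the standard library are available. Lean on these libraries where they do the work, as an engineer would, in place of code of your own. Each camera call takes 0.05 s, during which the arm holds its last target. There are 200 camera calls.

## Working session

There is one attempt and no reset: what is moved stays moved. The work goes in short steps, Python scripts to look and compute and a tool call to move; the robot and the scene stay as the last step left them, time stands still between calls to the robot, and variables do not carry over. Pictures are saved under pics/ and viewed, at most 10 in all, crops included, and the job is handed in when it is done.

Besides the shell and the picture viewer there is one more tool, called after "Emit:" as a command line: name --argument value ..., lists and objects as JSON in quotes. move_arm: Moves the arm, as the interface text tells. Its arguments: {"type":"object","properties":{"plan":{"type":"array"},"grip_force":{"type":"number"}},"required":["plan"]}

```bash
ls; mkdir -p pics; cat > h.py <<'E'
from plant import *
import numpy as np, cv2
from scipy.spatial.transform import Rotation as R
def ray(cam,px,st=None):
    c=get_calibration(cam); u,v=px
    x,y=(u-c["cx"])/c["fx"],(v-c["cy"])/c["fy"]
    if cam=="wrist":
        r=np.hypot(x,y); s=np.sinc(r/np.pi) ; d=np.array([x*s,y*s,np.cos(r)])
        T=np.eye(4); T[:3,:3]=R.from_rotvec(st["eef_rot"]).as_matrix(); T[:3,3]=st["tcp_pos"]; T=T@c["T_tool_cam"]
    else:
        d=np.array([x,y,1]); T=np.linalg.inv(c["camera_from_world"])
    d=T[:3,:3]@d; return T[:3,3],d/np.linalg.norm(d)
def atz(cam,px,z,st=None):
    o,d=ray(cam,px,st); return o+d*(z-o[2])/d[2]
def tri(rays):
    A=sum(np.eye(3)-np.outer(d,d) for o,d in rays); b=sum((np.eye(3)-np.outer(d,d))@o for o,d in rays)
    p=np.linalg.solve(A,b); return p,[np.linalg.norm(np.cross(p-o,d)) for o,d in rays]
E
python3 - <<'E'
from h import *
st=get_state(); print({k:np.round(v,3) for k,v in st.items()})
ims=[]
for c in("top","side","wrist"):
    im=read_camera(c); cv2.imwrite(f"pics/{c}0.png",im)
    k=get_calibration(c); print(c,k)
    for t in("jig","nose","idler","rider","rider_face","zero_mark"):
        for d in tip_of(c,t)[:4]: print(c,t,np.round(d["xy"],1),round(d["confidence"],2), np.round(atz(c,d["xy"],{"jig":.006,"nose":.04,"idler":.006,"rider":.014,"rider_face":.04,"zero_mark":.04}[t],st),3))
print(get_state()["time"])
E
```

```text
pics
{'time': np.float64(0.0), 'joint_pos': array([-0.736,  0.092,  1.232, -0.   ,  1.82 , -0.057]), 'qvel': array([ 0.001, -0.   ,  0.   ,  0.   ,  0.   , -0.   ]), 'joint_torque': array([-2.0000e-03, -4.5874e+01, -4.1803e+01, -0.0000e+00,  1.2000e-02,
       -0.0000e+00]), 'tcp_pos': array([ 0.467, -0.377,  0.23 ]), 'eef_rot': array([-2.833e+00, -1.354e+00,  1.000e-03]), 'force': array([-0.73 ,  0.197,  0.269]), 'torque': array([ 0.01 , -0.077,  0.019]), 'gripper_force': np.float64(0.0), 'grip_width': np.float64(0.999)}
top {'fx': 502.7453238613773, 'fy': 502.7453238613773, 'cx': 318.2143581457451, 'cy': 197.5193031787139, 'camera_from_world': array([[-0.028833  , -0.99920051,  0.02769485, -0.06472565],
       [-0.99591844,  0.02634556, -0.08632709,  0.47242355],
       [ 0.08552844, -0.03007088, -0.99588183,  1.20497516],
       [ 0.        ,  0.        ,  0.        ,  1.        ]])}
top nose [404.9 194.8] 0.94 [ 0.47  -0.287  0.04 ]
top nose [399.5 242. ] 0.3 [ 0.357 -0.269  0.04 ]
top idler [392.4 169.9] 0.55 [ 0.536 -0.265  0.006]
top idler [265.8 172.4] 0.51 [0.538 0.05  0.006
[... 1602 characters left out ...]
,
       [ 9.99999893e-01,  2.16163540e-04, -4.09324278e-04,
         2.20954091e-04],
       [ 4.53942418e-04, -2.84864757e-01,  9.58567610e-01,
        -1.42264092e-01],
       [ 0.00000000e+00,  0.00000000e+00,  0.00000000e+00,
         1.00000000e+00]])}
wrist jig [285.1  47.8] 0.81 [ 0.526 -0.231  0.006]
wrist nose [272.2 113.8] 0.73 [ 0.469 -0.286  0.04 ]
wrist idler [307.1  67.3] 0.94 [ 0.531 -0.267  0.006]
wrist rider [230.  72.] 0.92 [ 0.459 -0.212  0.014]
wrist rider [116.8  53. ] 0.9 [ 0.36  -0.069  0.014]
wrist rider_face [230.6  71.5] 0.76 [ 0.464 -0.22   0.04 ]
wrist rider_face [90.8 50. ] 0.59 [ 0.343 -0.047  0.04 ]
wrist zero_mark [269.9 109.1] 0.9 [ 0.47  -0.281  0.04 ]
1.05
```

```bash
python3 - <<'E'
import cv2,numpy as np
t=cv2.imread("pics/top0.png");s=cv2.imread("pics/side0.png");w=cv2.imread("pics/wrist0.png")
cv2.imwrite("pics/top_full.png",cv2.resize(t,(800,500)))
a=cv2.resize(t[130:260,330:460],(400,400),interpolation=cv2.INTER_CUBIC)
b=cv2.resize(w[0:150,180:380],(400,300),interpolation=cv2.INTER_CUBIC)
b=cv2.copyMakeBorder(b,0,100,0,0,0)
cv2.imwrite("pics/crop0.png",np.hstack([a,b]))
E
```

```text
(no output)
```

View pics/top_full.png

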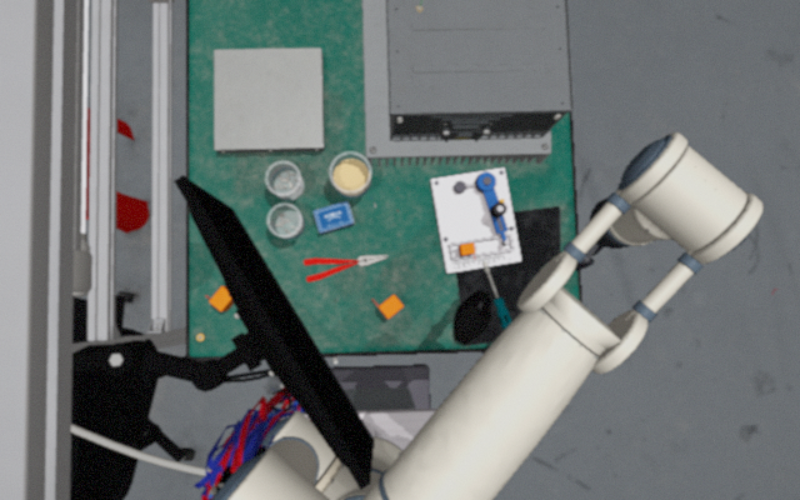

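View pics/crop0.png

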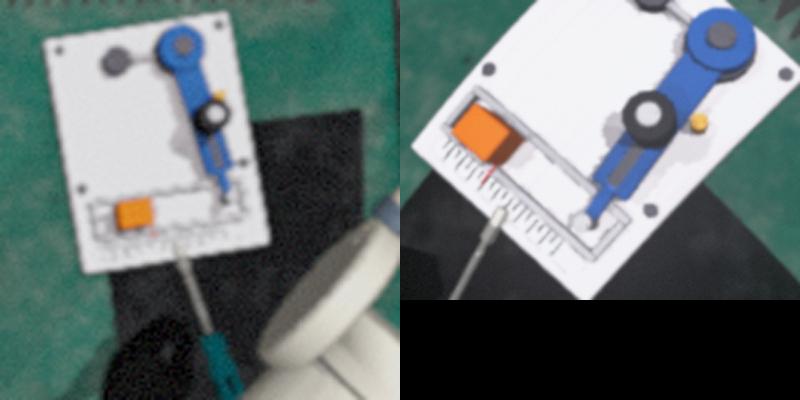

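The pictures show the white jig centred around top pixel (380,175), i.e. (475,220) in the enlarged view. The rider candidates in top-camera pixels are:
- (370,197): the small block standing in the jig's channel.
- (312,241): a larger loose block on the bench.
- (180,240): another larger loose block on the bench.

I choose the one in the channel, and the close crop confirms it. The nut driver's tip lies close to the jig's scale edge, and a yellow stop stands on the -y side of the blue arm.

Emit:
move_arm --plan '[[[0,0,0,0,0,0,-0.115],[0,0,0,0,0,0,-0.115],[0,0,0,0,0,0,-0.115],[0,0,0,0,0,0,-0.115],[0,0,0,0,0,0,-0.115],[0,0,0,0,0,0,-0.115],[0,0,0,0,0,0,-0.115],[0,1.4,0.6,1,0,0,0],[0,1.4,0.6,1,0,0,0],[0,1.4,0.6,1,0,0,0]]]' --grip_force 20

```text
time: 1.88
tcp_pos: [0.4796, -0.3326, 0.201]
eef_rot: [2.078, 2.356, 0.0]
force: [-0.1, 1.1, 0.8]
grip_width: 0.0
gripper_force: 0.0
```

```bash
cat > look.py <<'E'
from h import *
import sys
st=get_state(); im=read_camera("wrist"); cv2.imwrite(sys.argv[1],im)
M=R.from_rotvec(st["eef_rot"]).as_matrix()
print("t",st["time"],"tcp",np.round(st["tcp_pos"],4),"xaxis",np.round(M[:,0],3),"z",np.round(M[:,2],3),"q",np.round(st["joint_pos"],2),"F",np.round(st["force"],2),"w",st["grip_width"])
Z={"jig":.006,"nose":.04,"idler":.006,"rider":.014,"rider_face":.04,"zero_mark":.04}
for t in sys.argv[2:]:
    for d in tip_of("wrist",t)[:2]: print(t,np.round(d["xy"],1),round(d["confidence"],2),np.round(atz("wrist",d["xy"],Z[t],st),4))
E
python3 look.py pics/w1.png jig nose idler rider rider_face zero_mark
```

```text
t 1.8833 tcp [ 0.4796 -0.3326  0.201 ] xaxis [-0.125  0.992 -0.   ] z [ 0. -0. -1.] q [-0.66  0.04  1.33  0.    1.76 -0.79] F [-0.11  1.1   0.78] w 0.0002646796241961138
jig [382.5  93.9] 0.59 [ 0.5324 -0.232   0.006 ]
nose [319.6 134.8] 0.85 [ 0.4707 -0.2835  0.04  ]
nose [206.3 188.4] 0.6 [ 0.3578 -0.3515  0.04  ]
idler [379.6 124.6] 0.81 [ 0.534 -0.266  0.006]
idler [203.2  62. ] 0.47 [ 0.3301 -0.2155  0.006 ]
rider [315.   65.2] 0.68 [ 0.4566 -0.2123  0.014 ]
rider_face [319.   69.4] 0.91 [ 0.4621 -0.2197  0.04  ]
zero_mark [320.9 129.2] 0.92 [ 0.4712 -0.2779  0.04  ]
```

```bash
cat > fit.py <<'E'
from h import *
st=get_state(); M=R.from_rotvec(st["eef_rot"]).as_matrix()
im=cv2.imread("pics/w1.png"); g=cv2.cvtColor(im,cv2.COLOR_BGR2HSV)
c=get_calibration("wrist"); T=np.eye(4);T[:3,:3]=M;T[:3,3]=st["tcp_pos"];T=T@c["T_tool_cam"];Ti=np.linalg.inv(T)
def proj(P):
    p=Ti[:3,:3]@np.asarray(P)+Ti[:3,3]; r=np.hypot(p[0],p[1]); a=np.arctan2(r,p[2]); return np.array([c["cx"]+c["fx"]*a*p[0]/r,c["cy"]+c["fy"]*a*p[1]/r])
reg=max(regions_of("wrist","jig"),key=lambda d:d["confidence"]); m=reg["pixels"].astype(np.uint8)
cn=max(cv2.findContours(m,0,cv2.CHAIN_APPROX_NONE)[0],key=cv2.contourArea)[:,0]
pts=np.array([atz("wrist",p,.014,st)[:2] for p in cn if 2<p[0]<637 and 2<p[1]<397])
rc=cv2.minAreaRect((pts*1000).astype(np.float32)); print("rect",rc)
np.save("pts.npy",pts)
from scipy.optimize import least_squares
def res(v):
    q=pts-v[:2]; cs,sn=np.cos(v[2]),np.sin(v[2]); x=q[:,0]*cs+q[:,1]*sn; y=-q[:,0]*sn+q[:,1]*cs
    dx=np.abs(x+.010)-.095; dy=np.abs(y)-.075
    return np.where((dx>0)&(dy>0),np.hypot(dx,dy),np.maximum(dx,dy))
s=least_squares(res,[.531,-.231,.13],loss="soft_l1",f_scale=.001); print("jig",s.x,np.median(np.abs(s.fun)))
v=s.x; J=lambda x,y,z:(v[0]+np.cos(v[2])*x-np.sin(v[2])*y, v[1]+np.sin(v[2])*x+np.cos(v[2])*y, z)
print("nose",J(-.0659,-.0452,.04),"zero",J(-.066,-.04,.04),"pivot",J(.058,-.029,.04))
def poly(P,col): cv2.polylines(big,[np.int32([(proj(p)-o)*k for p in P])],True,col,1)
o=np.array([200,0]);k=3;big=cv2.resize(im[0:200,200:466],None,fx=k,fy=k,interpolation=cv2.INTER_CUBIC)
poly([J(x,y,.014) for x,y in((-.105,-.075),(.085,-.075),(.085,.075),(-.105,.075))],(0,0,255))
poly([J(x,y,.024) for x,y in((-.078,-.057),(-.054,-.057),(-.054,.058),(-.078,.058))],(255,0,255))
for r_ in (.058,.09): poly([J(.058-np.cos(.13)*r_,-.029-np.sin(.13)*r_,z) for z in(.04,.078)],(0,255,0))
poly([J(-.0659,-.0452,z) for z in(.018,.05)],(0,255,255))
cv2.imwrite("pics/ov1.png",big)
E
python3 fit.py
```

```text
rect ((521.8773803710938, -232.86407470703125), (195.55140686035156, 150.24876403808594), 7.955750465393066)
jig [ 0.53047726 -0.23155092  0.13832066] 0.0008190393526827586
nose (np.float64(0.47143885446583816), np.float64(-0.2854055085965988), 0.04) zero (np.float64(0.47062283354535595), np.float64(-0.280268962105294), 0.04) pivot (np.float64(0.5919218221404077), np.float64(-0.25227690312747825), 0.04)
```

View pics/ov1.png

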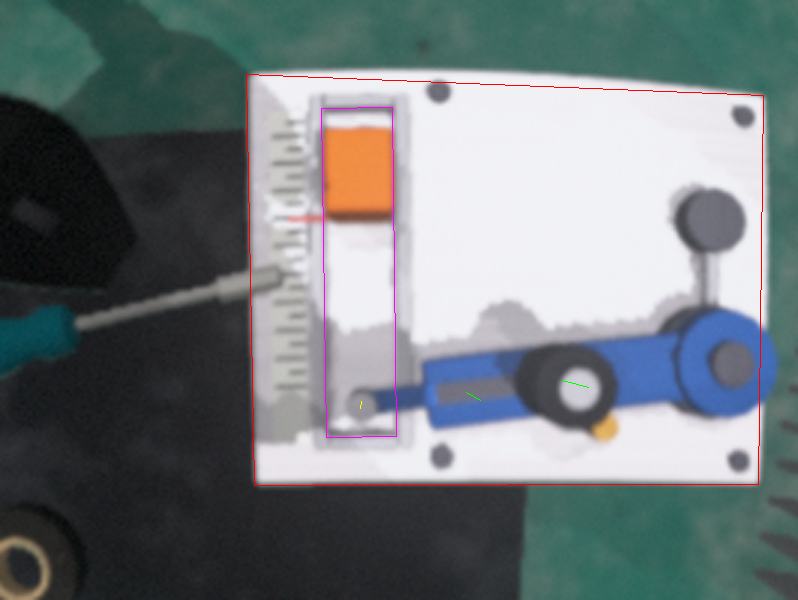

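The overlay fits the plate and channel within about 1 mm. The rider stands in the channel at picture pixels around (360,170), which is (320,57) in the full frame. The idler screw is at (392.7,129.3), the yellow stop at (401.3,142.7), and the nut driver's tip lies over the scale at about (293,92).

```bash
python3 - <<'E'
from h import *
st=get_state(); s0=dict(tcp_pos=np.array([.467,-.377,.2305]),eef_rot=np.array([-2.833,-1.354,.001]))
v=np.array([.5305,-.2316,.138]); 
def toJ(p): q=p[:2]-v[:2]; c,s=np.cos(v[2]),np.sin(v[2]); return np.round([c*q[0]+s*q[1],-s*q[0]+c*q[1],p[2]],4)
for n,a,b in(("stop",(401.3,142.7),(330,61)),("screw",(392.7,129.3),(304.5,56.5)),("driver tip",(293,92),(180+100/2,105))):
    p,e=tri([ray("wrist",a,st),ray("wrist",b,s0)]); print(n,np.round(p,4),np.round(e,4),toJ(p))
p=atz("wrist",(392.7,129.3),.082,st); j=toJ(p); print("screw@.082",p,j,"r",np.hypot(j[0]-.058,j[1]+.029))
for px in((200+325/3,128/3),(200+392/3,127/3),(200+330/3,214/3),(200+392/3,213/3)): print("rider corner", toJ(atz("wrist",px,.05,st)))
E
```

```text
stop [ 0.5539 -0.2817  0.0345] [0.0003 0.0003] [ 0.0163 -0.0528  0.0345]
screw [ 0.5329 -0.2682  0.0774] [0.0001 0.0001] [-0.0026 -0.0366  0.0774]
driver tip [ 0.4379 -0.2456  0.0261] [0.0007 0.0007] [-0.0936 -0.0011  0.0261]
screw@.082 [ 0.53191266 -0.26806485  0.082     ] [-0.0036 -0.0363  0.082 ] r 0.062031040616775085
rider corner [-0.0758  0.0452  0.05  ]
rider corner [-0.055   0.0452  0.05  ]
rider corner [-0.0746  0.017   0.05  ]
rider corner [-0.0554  0.0171  0.05  ]
```

Emit:
move_arm --plan '[[[0,3.2,0,0,0,0,-0.013],[0,3.2,0,0,0,0,0],[0,3.2,0,0,0,0,0],[0,3.2,0,0,0,0,0],[0,3.1,-0.2,0,0,0,0],[0,0,0,3.5,0,0,0],[0,0,0,3.5,0,0,0],[0,0,0,3.5,0,0,0],[0,0,0,3,0,0,0],[0,0,0,0,0,0,0]]]'

```text
time: 3.12
tcp_pos: [0.4524, -0.1744, 0.0596]
eef_rot: [-2.056, -2.362, 0.005]
force: [-0.1, 0.3, -1.6]
grip_width: 0.001
gripper_force: 0.0
```

```bash
python3 look.py pics/w2.png rider rider_face nose; cat > j.py <<'E'
from h import *
v=np.array([.5305,-.2316,.138]); c,s=np.cos(v[2]),np.sin(v[2])
st=get_state(); F=[]
q=st["tcp_pos"][:2]-v[:2]; print("t",st["time"],"tcpJ",np.round([c*q[0]+s*q[1],-s*q[0]+c*q[1],st["tcp_pos"][2]],4),"F",np.round(st["force"],2))
M=R.from_rotvec(st["eef_rot"]).as_matrix(); print("yawerr",np.arctan2(-M[0,0],M[1,0])-v[2])
E
python3 j.py; python3 -c "
import cv2;im=cv2.imread('pics/w2.png');cv2.imwrite('pics/w2b.png',im)"
```

```text
t 3.1167 tcp [ 0.4524 -0.1744  0.0596] xaxis [-0.138  0.99   0.006] z [-0.01   0.005 -1.   ] q [-0.44 -0.18  1.8  -0.    1.53 -0.58] F [-0.12  0.34 -1.59] w 0.0011134307069795438
rider [204.7  37.3] 0.7 [ 0.3614 -0.0613  0.014 ]
rider_face [167.9   3.2] 0.67 [ 0.3449 -0.0452  0.04  ]
t 3.3167 tcpJ [-0.065   0.0646  0.0693] F [ 0.01 -0.46 -0.29]
yawerr 0.0005384297686579775
```

View pics/w2b.png

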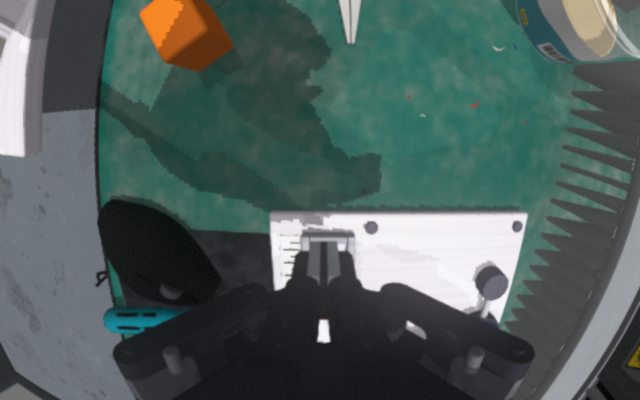

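The picture shows the closed fingers at about (325,260), standing above the end wall of the channel. The rider is hidden behind them. I'll descend gently.

Emit:
move_arm --plan '[[[0,0,0,0.9,0,0,0],[0,0,0,0.9,0,0,0],[0,0,0,0.9,0,0,0],[0,0,0,0.6,0,0,0],[0,0,0,0.3,0,0,0],[0,0,0,0,0,0,0],[0,0,0,0,0,0,0],[0,0,0,0,0,0,0]]]'

```text
time: 3.98
tcp_pos: [0.4561, -0.1757, 0.0306]
eef_rot: [2.061, 2.37, 0.0]
force: [-0.3, 0.5, 0.1]
grip_width: 0.004
gripper_force: 0.0
```

```bash
python3 j.py
```

```text
t 3.9833 tcpJ [-0.066   0.0656  0.0306] F [-0.25  0.49  0.08]
yawerr 0.0010451735661714812
```

Emit:
move_arm --plan '[[[0,-0.4,0,0,0,0,0],[0,-0.4,0,0,0,0,0],[0,-0.4,0,0,0,0,0],[0,-0.4,0,0,0,0,0],[0,-0.4,0,0,0,0,0],[0,-0.4,0,0,0,0,0],[0,-0.4,0,0,0,0,0],[0,-0.4,0,0,0,0,0],[0,-0.4,0,0,0,0,0],[0,-0.4,0,0,0,0,0]]]'

```text
time: 4.82
tcp_pos: [0.4615, -0.2157, 0.0303]
eef_rot: [-2.062, -2.37, -0.0]
force: [-0.1, 0.8, 0.3]
grip_width: -0.005
gripper_force: 0.5
```

Emit:
move_arm --plan '[[[0,-0.4,0,0,0,0,0],[0,-0.3,0,0,0,0,0],[0,-0.3,0,0,0,0,0],[0,-0.3,0,0,0,0,0],[0,-0.2,0,0,0,0,0],[0,-0.2,0,0,0,0,0],[0,-0.1,0,0,0,0,0],[0,0,0,0,0,0,0],[0,0,0,0,0,0,0],[0,0,0,0,0,0,0]]]'

```text
time: 5.65
tcp_pos: [0.4639, -0.2331, 0.0302]
eef_rot: [2.062, 2.37, -0.0]
force: [0.2, 0.8, -0.5]
grip_width: 0.0
gripper_force: 0.0
```

```bash
python3 j.py; python3 look.py pics/w3.png nose rider_face rider; python3 - <<'E'
from h import *
st=get_state();im=read_camera("side");cv2.imwrite("pics/s3.png",im)
for t in("nose","rider_face"):
    for d in tip_of("side",t)[:3]: print(t,np.round(d["xy"],1),d["confidence"],atz("side",d["xy"],.04))
a=cv2.resize(im[210:290,300:400],(400,320),interpolation=cv2.INTER_CUBIC); b=cv2.imread("pics/w3.png")[150:400,150:550]
cv2.imwrite("pics/c3.png",np.hstack([a,cv2.resize(cv2.copyMakeBorder(b,0,70,0,0,0),(400,320))]))
E
```

```text
t 5.65 tcpJ [-0.0662  0.0077  0.0302] F [ 0.15  0.78 -0.47]
yawerr 0.0010530981878823231
t 5.65 tcp [ 0.4639 -0.2331  0.0302] xaxis [-0.139  0.99  -0.   ] z [-0. -0. -1.] q [-0.53 -0.07  1.75 -0.    1.46 -0.67] F [ 0.15  0.78 -0.47] w 0.0004644426626433293
nose [320.4 346.2] 0.58 [ 0.4702 -0.2852  0.04  ]
nose [427.6 248.6] 0.33 [ 0.5141 -0.2168  0.04  ]
rider_face [323.6 327.2] 0.64 [ 0.47   -0.2705  0.04  ]
nose [348.9 259.4] 0.95 [ 0.46888581 -0.2877111   0.04      ]
nose [374.1 259.1] 0.66 [ 0.51292426 -0.29147058  0.04      ]
rider_face [286.9 172.3] 0.64 [0.36860773 0.27068349 0.04      ]
rider_face [276.3 213.8] 0.58 [ 0.34038856 -0.05811709  0.04      ]
```

View pics/c3.png

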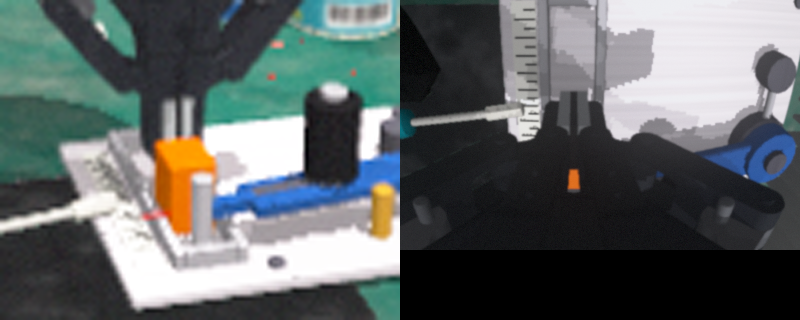

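The crop shows the orange rider at (185,185), just behind the steel nose pin at (202,205), with a few millimetres between them. I'll go on slowly.

Emit:
move_arm --plan '[[[0,-0.1,0,0,0,0,0],[0,-0.1,0,0,0,0,0],[0,-0.1,0,0,0,0,0],[0,-0.1,0,0,0,0,0],[0,-0.1,0,0,0,0,0],[0,-0.1,0,0,0,0,0],[0,0,0,0,0,0,0],[0,0,0,0,0,0,0]]]'

```text
time: 6.67
tcp_pos: [0.4648, -0.2392, 0.0302]
eef_rot: [2.062, 2.37, -0.0]
force: [0.2, 0.4, 0.4]
grip_width: -0.001
gripper_force: 0.0
```

Emit:
move_arm --plan '[[[0,-0.08,0,0,0,0,0],[0,-0.08,0,0,0,0,0],[0,0,0,0,0,0,0],[0,0,0,0,0,0,0]]]'

```text
time: 7.0
tcp_pos: [0.465, -0.2407, 0.0302]
eef_rot: [2.062, 2.37, -0.0]
force: [0.6, 0.1, 0.0]
grip_width: -0.0
gripper_force: 0.0
```

```bash
python3 j.py; python3 look.py pics/w4.png nose rider_face
```

```text
t 7.0 tcpJ [-0.0661 -0.      0.0302] F [0.56 0.12 0.01]
yawerr 0.0009390481452030419
t 7.0 tcp [ 0.465  -0.2407  0.0302] xaxis [-0.138  0.99  -0.   ] z [-0. -0. -1.] q [-0.54 -0.06  1.74 -0.    1.46 -0.68] F [0.56 0.12 0.01] w -0.00022854892997350795
nose [321.6 338. ] 0.68 [ 0.4711 -0.2864  0.04  ]
rider_face [320.3 326.2] 0.65 [ 0.4692 -0.2777  0.04  ]
```

Emit:
move_arm --plan '[[[0,-0.08,0,0,0,0,0],[0,0,0,0,0,0,0],[0,0,0,0,0,0,0]]]'

```text
time: 7.4
tcp_pos: [0.4651, -0.2411, 0.0303]
eef_rot: [-2.061, -2.37, -0.0]
force: [-1.5, 2.0, 0.0]
grip_width: 0.0
gripper_force: 1.1
```

Emit:
move_arm --plan '[[[0,-0.08,0,0,0,0,0],[0,0,0,0,0,0,0],[0,0,0,0,0,0,0]]]'

```text
time: 7.65
tcp_pos: [0.4651, -0.2414, 0.0303]
eef_rot: [-2.06, -2.37, -0.001]
force: [-2.5, 4.5, 2.0]
grip_width: 0.004
gripper_force: 2.5
```

```bash
python3 - <<'E'
from h import *
im=read_camera("side");cv2.imwrite("pics/s4.png",im); w=read_camera("wrist")
a=cv2.resize(im[220:285,320:385],(400,400),interpolation=cv2.INTER_CUBIC)
b=cv2.resize(w[290:380,275:365],(400,400),interpolation=cv2.INTER_CUBIC)
cv2.imwrite("pics/c4.png",np.hstack([a,b]))
E
python3 j.py
```

```text
t 7.75 tcpJ [-0.0662 -0.0007  0.0303] F [-2.08  4.5   1.56]
yawerr 0.001427820714988648
```

View pics/c4.png

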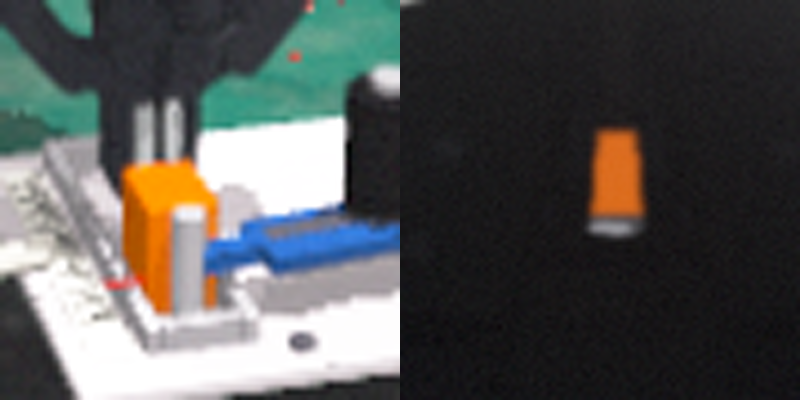

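The rider touches the pin: the left crop shows the pin at (190,260) against the orange face, the arm at its stop, and the wrist reads about 4.5 N. I'll back off gently and lift, and meanwhile check how close the finned machine is to the next pose.

Emit:
move_arm --plan '[[[0,0.05,0,0,0,0,0],[0,0.05,0,0,0,0,0],[0,0.1,0,0,0,0,0],[0,0.3,0,0,0,0,0],[0,0.6,0,0,0,0,0],[0,0.6,0,-1,0,0,0],[0,0,0,-2.5,0,0,0],[0,0,0,-3,0,0,0],[0,0,0,-3,0,0,0],[0,0,0,-2,0,0,0]]]'

```text
time: 8.58
tcp_pos: [0.4635, -0.2252, 0.1495]
eef_rot: [2.059, 2.368, 0.001]
force: [0.6, -0.5, 0.4]
grip_width: -0.001
gripper_force: 0.0
```

```bash
python3 - <<'E'
from h import *
s1=dict(tcp_pos=np.array([.4796,-.3326,.201]),eef_rot=np.array([2.078,2.356,0.]))
for z in(0,.05,.1): print(z,"top",atz("top",(432,125),z)[:2],"w1",atz("wrist",(465,133),z,s1)[:2])
im=read_camera("side"); cv2.imwrite("pics/s5.png",cv2.resize(im[170:320,280:480],(800,600),interpolation=cv2.INTER_CUBIC))
st=get_state(); w=read_camera("wrist"); cv2.imwrite("pics/w5.png",w)
for t in("nose","rider_face"):
    for d in tip_of("wrist",t)[:2]: print(t,d["xy"],d["confidence"],atz("wrist",d["xy"],.04,st))
E
python3 j.py
```

```text
0 top [ 0.64871146 -0.37153339] w1 [ 0.64007416 -0.25747474]
0.05 top [ 0.63731823 -0.35822859] w1 [ 0.6154392  -0.25783013]
0.1 top [ 0.62592499 -0.34492378] w1 [ 0.59080425 -0.25818552]
nose [318.0, 252.4] 0.38 [ 0.46912537 -0.27919889  0.04      ]
rider_face [318.6, 252.8] 0.89 [ 0.4697275  -0.27953342  0.04      ]
t 8.7833 tcpJ [-0.0658  0.0156  0.1463] F [ 0.18 -0.41  0.48]
yawerr 0.0012527794703335315
```

View pics/s5.png

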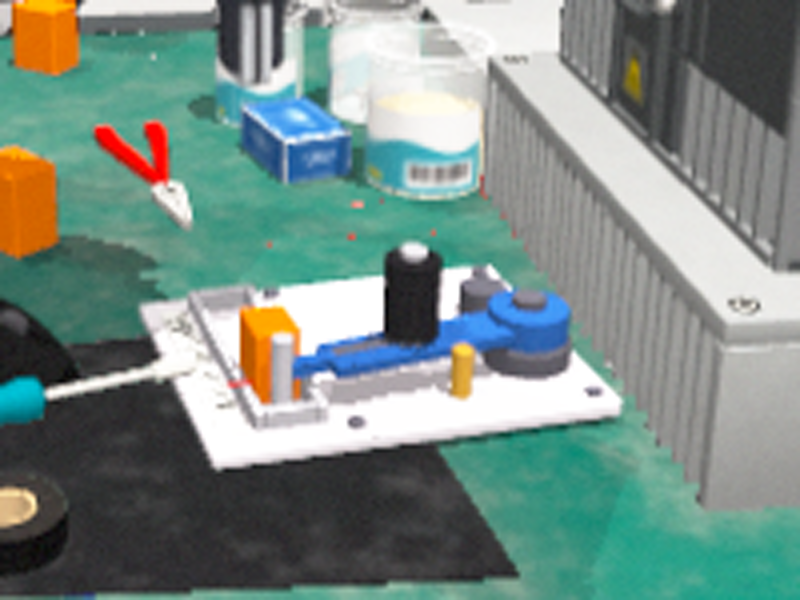

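The picture shows the rider left touching the pin at (282,365), the arm against its yellow stop at (462,370), and the finned machine well clear to the right. Next I go to the -y side of the idler.

Emit:
move_arm --plan '[[[0,-2,1.5,0,0,0,0],[0,-2.4,1.7,0,0,0,0],[0,-2.4,1.7,0,0,0,0],[0,-1.76,1.35,0,0,0,0],[0,0,0,1.5,0,0,0],[0,0,0,2.3,0,0,0],[0,0,0,2.3,0,0,0],[0,0,0,1.7,0,0,0],[0,0,0,1.2,0,0,0],[0,0,0,0,0,0,0]]]'

```text
time: 9.62
tcp_pos: [0.5343, -0.2998, 0.05]
eef_rot: [-2.056, -2.364, 0.002]
force: [0.1, 0.6, -0.6]
grip_width: -0.001
gripper_force: 0.0
```

Emit:
move_arm --plan '[[[0,0,0,0,0,0,0],[0,0,0,0,0,0,0]]]'

```text
time: 9.78
tcp_pos: [0.537, -0.3017, 0.0564]
eef_rot: [2.061, 2.369, 0.0]
force: [-0.0, 0.1, -0.3]
grip_width: 0.002
gripper_force: 0.0
```

```bash
python3 j.py; python3 look.py pics/w6.png idler nose rider_face; python3 - <<'E'
import cv2
im=cv2.imread("pics/w6.png"); cv2.imwrite("pics/w6c.png",cv2.resize(im[150:400,200:500],None,fx=2,fy=2))
E
```

```text
t 9.7833 tcpJ [-0.0032 -0.0703  0.0564] F [-0.03  0.09 -0.25]
yawerr 0.001052506984858037
t 9.7833 tcp [ 0.537  -0.3017  0.0564] xaxis [-0.139  0.99  -0.001] z [ 0.001 -0.001 -1.   ] q [-0.57  0.17  1.46  0.    1.51 -0.71] F [-0.03  0.09 -0.25] w 0.0021763549291601313
nose [210.4 202.3] 0.63 [ 0.4717 -0.2855  0.04  ]
rider_face [205.9 188.4] 0.87 [ 0.4687 -0.2778  0.04  ]
```

View pics/w6c.png

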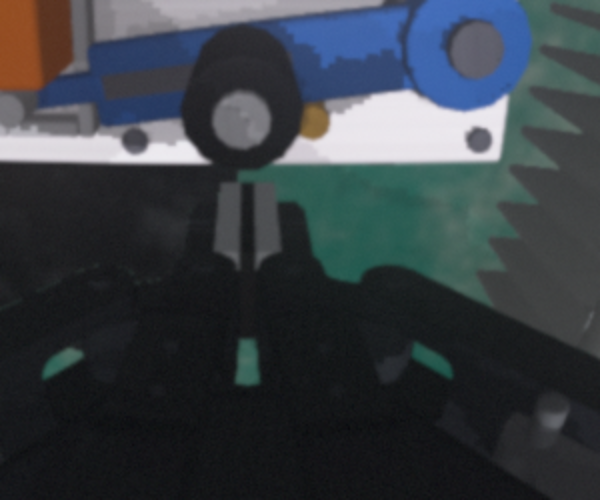

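The fingers at crop (247,220) stand square behind the idler at (242,120), and the yellow stop at (313,120) lies clear below them. Now I push slowly.

Emit:
move_arm --plan '[[[0,0.2,0,0,0,0,0],[0,0.2,0,0,0,0,0],[0,0.2,0,0,0,0,0],[0,0.1,0,0,0,0,0],[0,0.05,0,0,0,0,0],[0,0,0,0,0,0,0]]]'

```text
time: 10.48
tcp_pos: [0.5356, -0.2938, 0.0553]
eef_rot: [-2.062, -2.371, 0.0]
force: [0.0, 0.1, -0.2]
grip_width: -0.003
gripper_force: 0.0
```

Emit:
move_arm --plan '[[[0,0.05,0,0,0,0,0],[0,0.05,0,0,0,0,0],[0,0,0,0,0,0,0],[0,0,0,0,0,0,0]]]'

```text
time: 10.82
tcp_pos: [0.5355, -0.2931, 0.0553]
eef_rot: [2.062, 2.37, 0.0]
force: [-0.1, -0.2, -0.8]
grip_width: -0.002
gripper_force: 0.0
```

Emit:
move_arm --plan '[[[0,0.05,0,0,0,0,0],[0,0.05,0,0,0,0,0],[0,0,0,0,0,0,0],[0,0,0,0,0,0,0]]]'

```text
time: 11.15
tcp_pos: [0.5353, -0.2921, 0.0553]
eef_rot: [2.062, 2.37, -0.0]
force: [-0.2, 0.3, -0.7]
grip_width: 0.0
gripper_force: 0.0
```

Emit:
move_arm --plan '[[[0,0.05,0,0,0,0,0],[0,0.05,0,0,0,0,0],[0,0,0,0,0,0,0],[0,0,0,0,0,0,0]]]'

```text
time: 11.48
tcp_pos: [0.5352, -0.2917, 0.0553]
eef_rot: [2.062, 2.369, -0.001]
force: [0.5, -4.3, -1.4]
grip_width: 0.001
gripper_force: 2.2
```

Emit:
move_arm --plan '[[[0,0.05,0,0,0,0,0],[0,0.05,0,0,0,0,0],[0,0,0,0,0,0,0],[0,0,0,0,0,0,0]]]'

```text
time: 11.82
tcp_pos: [0.535, -0.2911, 0.0554]
eef_rot: [2.062, 2.369, -0.002]
force: [0.5, -4.9, -1.4]
grip_width: 0.004
gripper_force: 2.9
```

Emit:
move_arm --plan '[[[0,0.05,0,0,0,0,0],[0,0.05,0,0,0,0,0],[0,0,0,0,0,0,0],[0,0,0,0,0,0,0]]]'

```text
time: 12.15
tcp_pos: [0.5347, -0.2904, 0.0554]
eef_rot: [2.062, 2.368, -0.003]
force: [0.4, -6.8, -2.1]
grip_width: 0.003
gripper_force: 3.3
```

Emit:
move_arm --plan '[[[0,0.05,0,0,0,0,0],[0,0.05,0,0,0,0,0],[0,0,0,0,0,0,0],[0,0,0,0,0,0,0]]]'

```text
time: 12.48
tcp_pos: [0.5343, -0.2897, 0.0554]
eef_rot: [2.062, 2.368, -0.004]
force: [-1.0, -6.9, -1.6]
grip_width: 0.0
gripper_force: 3.7
```

Emit:
move_arm --plan '[[[0,0.05,0,0,0,0,0],[0,0.05,0,0,0,0,0],[0,0,0,0,0,0,0],[0,0,0,0,0,0,0]]]'

```text
time: 12.82
tcp_pos: [0.534, -0.289, 0.0554]
eef_rot: [2.062, 2.368, -0.004]
force: [-1.3, -9.1, -1.3]
grip_width: 0.002
gripper_force: 4.0
```

Emit:
move_arm --plan '[[[0,0.05,0,0,0,0,0],[0,0.05,0,0,0,0,0],[0,0,0,0,0,0,0],[0,0,0,0,0,0,0]]]'

```text
time: 13.15
tcp_pos: [0.5337, -0.2882, 0.0554]
eef_rot: [2.062, 2.368, -0.005]
force: [-1.8, -9.3, -1.7]
grip_width: 0.005
gripper_force: 4.3
```

Emit:
move_arm --plan '[[[0,0.05,0,0,0,0,0],[0,0.05,0,0,0,0,0],[0,0,0,0,0,0,0],[0,0,0,0,0,0,0]]]'

```text
time: 13.48
tcp_pos: [0.5334, -0.2875, 0.0554]
eef_rot: [2.063, 2.367, -0.006]
force: [-2.3, -10.4, -0.5]
grip_width: 0.001
gripper_force: 4.7
```

Emit:
move_arm --plan '[[[0,0.05,0,0,0,0,0],[0,0,0,0,0,0,0]]]'

```text
time: 13.65
tcp_pos: [0.5333, -0.2871, 0.0554]
eef_rot: [2.063, 2.367, -0.006]
force: [-2.1, -9.9, -0.8]
grip_width: -0.001
gripper_force: 4.9
```

Emit:
move_arm --plan '[[[0,0,0,0,0,0,0]]]'

```text
time: 13.73
tcp_pos: [0.5333, -0.2871, 0.0554]
eef_rot: [2.063, 2.367, -0.006]
force: [-2.7, -9.7, -1.0]
grip_width: 0.003
gripper_force: 4.9
```

Emit:
move_arm --plan '[[[0,0,0,0,0,0,0]]]'

```text
time: 13.82
tcp_pos: [0.5333, -0.2871, 0.0554]
eef_rot: [2.063, 2.367, -0.006]
force: [-2.9, -9.9, -2.2]
grip_width: -0.0
gripper_force: 4.8
```

Emit:
move_arm --plan '[[[0,0,0,0,0,0,0]]]'

```text
time: 13.9
tcp_pos: [0.5333, -0.2871, 0.0554]
eef_rot: [2.063, 2.367, -0.006]
force: [-2.4, -10.1, -0.8]
grip_width: 0.0
gripper_force: 4.8
```

Emit:
move_arm --plan '[[[0,0.05,-0.03,0,0,0,0],[0,0,-0.03,0,0,0,0],[0,0.05,0,0,0,0,0],[0,0,0,0,0,0,0]]]'

```text
time: 14.23
tcp_pos: [0.5329, -0.2862, 0.0554]
eef_rot: [2.062, 2.367, -0.006]
force: [-1.0, -10.4, -2.5]
grip_width: 0.003
gripper_force: 5.0
```

Emit:
move_arm --plan '[[[0,0,0,0,0,0,0]]]'

```text
time: 14.32
tcp_pos: [0.5329, -0.2862, 0.0554]
eef_rot: [2.062, 2.367, -0.006]
force: [-0.8, -10.5, -0.9]
grip_width: -0.003
gripper_force: 5.0
```

Emit:
move_arm --plan '[[[0,0,0,0,0,0,0]]]'

```text
time: 14.4
tcp_pos: [0.5329, -0.2862, 0.0554]
eef_rot: [2.062, 2.367, -0.006]
force: [-0.8, -11.2, -2.2]
grip_width: 0.001
gripper_force: 5.0
```

Emit:
move_arm --plan '[[[0,0,0,0,0,0,0]]]'

```text
time: 14.48
tcp_pos: [0.5329, -0.2862, 0.0554]
eef_rot: [2.062, 2.367, -0.006]
force: [-1.8, -9.9, -1.2]
grip_width: -0.003
gripper_force: 5.0
```

Emit:
move_arm --plan '[[[0,0.05,-0.02,0,0,0,0],[0,0.05,0,0,0,0,0],[0,0,0,0,0,0,0]]]'

```text
time: 14.73
tcp_pos: [0.5326, -0.2854, 0.0554]
eef_rot: [2.062, 2.367, -0.006]
force: [-1.3, -10.0, -2.5]
grip_width: -0.002
gripper_force: 5.3
```

Emit:
move_arm --plan '[[[0,0,0,0,0,0,0]]]'

```text
time: 14.82
tcp_pos: [0.5325, -0.2854, 0.0554]
eef_rot: [2.062, 2.367, -0.006]
force: [-1.3, -11.2, -1.9]
grip_width: -0.002
gripper_force: 5.2
```

Emit:
move_arm --plan '[[[0,0,0,0,0,0,0]]]'

```text
time: 14.9
tcp_pos: [0.5325, -0.2854, 0.0554]
eef_rot: [2.062, 2.367, -0.006]
force: [-0.8, -9.4, -3.1]
grip_width: -0.002
gripper_force: 5.2
```

Emit:
move_arm --plan '[[[0,0,0,0,0,0,0]]]'

```text
time: 14.98
tcp_pos: [0.5325, -0.2854, 0.0554]
eef_rot: [2.062, 2.367, -0.006]
force: [0.1, -10.8, -2.6]
grip_width: -0.001
gripper_force: 5.2
```

Emit:
move_arm --plan '[[[0,0,0,0,0,0,0]]]'

```text
time: 15.07
tcp_pos: [0.5326, -0.2854, 0.0554]
eef_rot: [2.062, 2.367, -0.006]
force: [-1.1, -11.2, -1.1]
grip_width: 0.001
gripper_force: 5.2
```

Emit:
move_arm --plan '[[[0,0,0,0,0,0,0]]]'

```text
time: 15.15
tcp_pos: [0.5325, -0.2854, 0.0554]
eef_rot: [2.062, 2.367, -0.006]
force: [-0.2, -10.2, -1.7]
grip_width: -0.0
gripper_force: 5.2
```

Emit:
move_arm --plan '[[[0,0.05,0,0,0,0,0],[0,0.05,0,0,0,0,0],[0,0.05,0,0,0,0,0],[0,0,0,0,0,0,0],[0,0,0,0,0,0,0]]]'

```text
time: 15.57
tcp_pos: [0.5322, -0.2842, 0.0554]
eef_rot: [2.062, 2.366, -0.007]
force: [-1.0, -11.9, -1.8]
grip_width: 0.001
gripper_force: 5.7
```

Emit:
move_arm --plan '[[[0,0,0,0,0,0,0]]]'

```text
time: 15.65
tcp_pos: [0.5322, -0.2842, 0.0554]
eef_rot: [2.062, 2.366, -0.007]
force: [-1.5, -11.6, -1.9]
grip_width: -0.003
gripper_force: 5.7
```

Emit:
move_arm --plan '[[[0,0,0,0,0,0,0]]]'

```text
time: 15.73
tcp_pos: [0.5321, -0.2842, 0.0554]
eef_rot: [2.062, 2.366, -0.007]
force: [-1.3, -11.6, -2.3]
grip_width: -0.0
gripper_force: 5.7
```

Emit:
move_arm --plan '[[[0,0,0,0,0,0,0]]]'

```text
time: 15.82
tcp_pos: [0.5321, -0.2842, 0.0554]
eef_rot: [2.062, 2.366, -0.007]
force: [-1.4, -12.1, -1.3]
grip_width: -0.0
gripper_force: 5.7
```

Emit:
move_arm --plan '[[[0,0,0,0,0,0,0]]]'

```text
time: 15.9
tcp_pos: [0.5322, -0.2842, 0.0554]
eef_rot: [2.062, 2.366, -0.007]
force: [-1.6, -11.8, -1.8]
grip_width: 0.002
gripper_force: 5.7
```

Emit:
move_arm --plan '[[[0,0,0,0,0,0,0]]]'

```text
time: 15.98
tcp_pos: [0.5322, -0.2842, 0.0554]
eef_rot: [2.062, 2.366, -0.007]
force: [-1.9, -11.2, -1.2]
grip_width: -0.001
gripper_force: 5.7
```

Emit:
move_arm --plan '[[[0,0,0,0,0,0,0]]]'

```text
time: 16.07
tcp_pos: [0.5321, -0.2842, 0.0554]
eef_rot: [2.062, 2.366, -0.007]
force: [-1.5, -11.3, -2.1]
grip_width: -0.004
gripper_force: 5.7
```

Emit:
move_arm --plan '[[[0,0,0,0,0,0,0]]]'

```text
time: 16.15
tcp_pos: [0.5321, -0.2842, 0.0554]
eef_rot: [2.062, 2.366, -0.007]
force: [-1.6, -11.4, -1.4]
grip_width: -0.002
gripper_force: 5.7
```

Emit:
move_arm --plan '[[[0,0,0,0,0,0,0]]]'

```text
time: 16.23
tcp_pos: [0.5322, -0.2842, 0.0554]
eef_rot: [2.062, 2.366, -0.007]
force: [-1.4, -11.4, -2.4]
grip_width: -0.003
gripper_force: 5.7
```

Emit:
move_arm --plan '[[[0,0,0,0,0,0,0],[0,0,0,0,0,0,0],[0,0,0,0,0,0,0],[0,0,0,0,0,0,0],[0,0,0,0,0,0,0],[0,0,0,0,0,0,0],[0,0,0,0,0,0,0],[0,0,0,0,0,0,0],[0,0,0,0,0,0,0],[0,0.03,0,0,0,0,0]]]'

```text
time: 17.07
tcp_pos: [0.5321, -0.2841, 0.0554]
eef_rot: [2.062, 2.366, -0.007]
force: [-0.6, -12.6, -2.1]
grip_width: -0.002
gripper_force: 6.0
```

Emit:
move_arm --plan '[[[0,0,0,0,0,0,0],[0,0,0,0,0,0,0],[0,0,0,0,0,0,0],[0,0,0,0,0,0,0],[0,0,0,0,0,0,0],[0,0,0,0,0,0,0],[0,0,0,0,0,0,0],[0,0,0,0,0,0,0],[0,0,0,0,0,0,0],[0,0,0,0,0,0,0]]]'

```text
time: 17.9
tcp_pos: [0.5321, -0.284, 0.0554]
eef_rot: [2.062, 2.366, -0.007]
force: [-2.1, -12.7, -1.9]
grip_width: 0.002
gripper_force: 5.8
```

```bash
python3 j.py; python3 look.py pics/w7.png nose rider_face; python3 - <<'E'
from h import *
im=read_camera("side")
for t in("nose","rider_face"):
    for d in tip_of("side",t)[:2]: print(t,np.round(d["xy"],1),d["confidence"],atz("side",d["xy"],.04))
F=[]
for _ in range(6): read_camera("top"); F.append(get_state()["force"])
print(np.mean(F,0),np.linalg.norm(np.mean(F,0)))
w=cv2.imread("pics/w7.png")
cv2.imwrite("pics/c7.png",np.hstack([cv2.resize(im[215:295,310:390],(400,400),interpolation=cv2.INTER_CUBIC),cv2.resize(w[100:260,140:300],(400,400),interpolation=cv2.INTER_CUBIC)]))
E
```

```text
t 17.9 tcpJ [-0.0056 -0.0521  0.0554] F [ -2.11 -12.7   -1.95]
yawerr -0.000950532727579334
t 17.9 tcp [ 0.5321 -0.284   0.0554] xaxis [-0.137  0.991 -0.005] z [-0.001 -0.005 -1.   ] q [-0.54  0.13  1.5  -0.    1.51 -0.68] F [ -2.11 -12.7   -1.95] w 0.001972388471550686
nose [101.  272.6] 0.58 [ 0.3769 -0.334   0.04  ]
nose [212.6 206. ] 0.55 [ 0.4684 -0.2695  0.04  ]
rider_face [215.5 193.9] 0.58 [ 0.4699 -0.2622  0.04  ]
nose [349.8 259.6] 0.78 [ 0.47033797 -0.28861181  0.04      ]
nose [280.4 276.5] 0.38 [ 0.34957672 -0.33322129  0.04      ]
rider_face [275.  211.5] 0.97 [ 0.3373286  -0.04374585  0.04      ]
rider_face [346.5 256.3] 0.74 [ 0.46640953 -0.27578468  0.04      ]
[ -2.02365092 -11.96887947  -2.02176878] 12.305965540306119
```

View pics/c7.png

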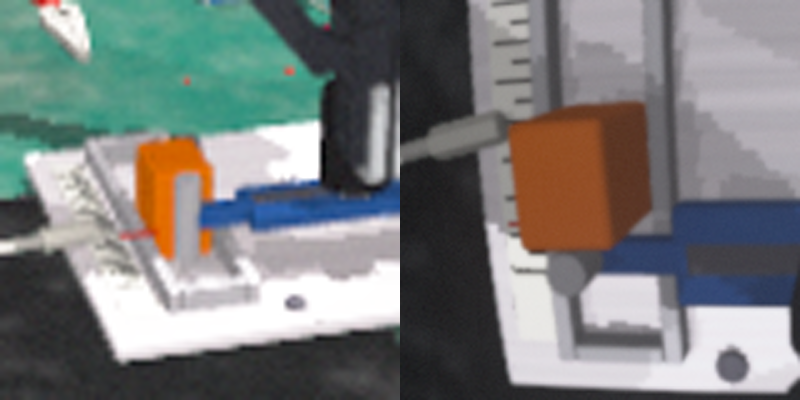

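The arm holds about 12.3 N, averaged over several readings. The nose pin at crop (568,270) presses on the rider's face, and the rider has been driven roughly 16 mm along the scale. Now I ease back.

Emit:
move_arm --plan '[[[0,-0.05,0,0,0,0,0],[0,-0.1,0,0,0,0,0],[0,-0.1,0,0,0,0,0],[0,-0.1,0,0,0,0,0],[0,-0.1,0,0,0,0,0],[0,-0.1,0,0,0,0,0],[0,-0.1,0,0,0,0,0],[0,-0.1,0,0,0,0,0],[0,-0.1,0,0,0,0,0],[0,-0.1,0,0,0,0,0]]]'

```text
time: 19.33
tcp_pos: [0.5347, -0.291, 0.0553]
eef_rot: [2.061, 2.369, 0.0]
force: [3.9, -4.3, -1.8]
grip_width: 0.003
gripper_force: 2.1
```

Emit:
move_arm --plan '[[[0,-0.1,0,0,0,0,0],[0,-0.1,0,0,0,0,0],[0,-0.1,0,0,0,0,0],[0,-0.1,0,0,0,0,0],[0,-0.1,0,0,0,0,0],[0,-0.2,0,0,0,0,0],[0,-0.4,0,0,0,0,0],[0,-0.5,0,0,0,0,0],[0,-0.3,0,0,0,0,0],[0,0,0,0,0,0,0]]]'

```text
time: 20.17
tcp_pos: [0.5369, -0.31, 0.0552]
eef_rot: [2.063, 2.37, -0.0]
force: [-1.2, 0.0, 0.3]
grip_width: -0.002
gripper_force: 0.0
```

Emit:
move_arm --plan '[[[0,0,0,-1.5,0,0,0],[0,0,0,-2.5,0,0,0],[0,0,0,-3,0,0,0],[0,0,0,-3,0,0,0],[0,0,0,-2,0,0,0],[0,0,0,0,0,0,0],[0,0,0,0,0,0,0]]]'

```text
time: 20.75
tcp_pos: [0.5375, -0.3097, 0.1772]
eef_rot: [2.06, 2.368, 0.001]
force: [-0.3, -0.8, -1.0]
grip_width: -0.003
gripper_force: 0.0
```

```bash
python3 j.py; python3 look.py pics/w8.png nose rider_face rider idler; python3 - <<'E'
import cv2
im=cv2.imread("pics/w8.png"); cv2.imwrite("pics/w8c.png",cv2.resize(im[50:300,150:450],None,fx=2,fy=2))
E
```

```text
t 20.75 tcpJ [-0.0038 -0.0783  0.1772] F [-0.33 -0.76 -0.97]
yawerr 0.0009272765339310984
t 20.75 tcp [ 0.5375 -0.3097  0.1772] xaxis [-0.138  0.99  -0.002] z [ 0.003 -0.002 -1.   ] q [-0.58  0.14  1.28  0.    1.72 -0.72] F [-0.33 -0.76 -0.97] w -0.002681182065090169
nose [253.5 157.5] 0.88 [ 0.4705 -0.2873  0.04  ]
nose [253.7 149. ] 0.51 [ 0.47   -0.2794  0.04  ]
rider_face [254.7 131.3] 0.93 [ 0.4692 -0.263   0.04  ]
rider [257.3 116.7] 0.55 [ 0.4648 -0.2506  0.014 ]
idler [321.8 143. ] 0.76 [ 0.5318 -0.2697  0.006 ]
```

View pics/w8c.png

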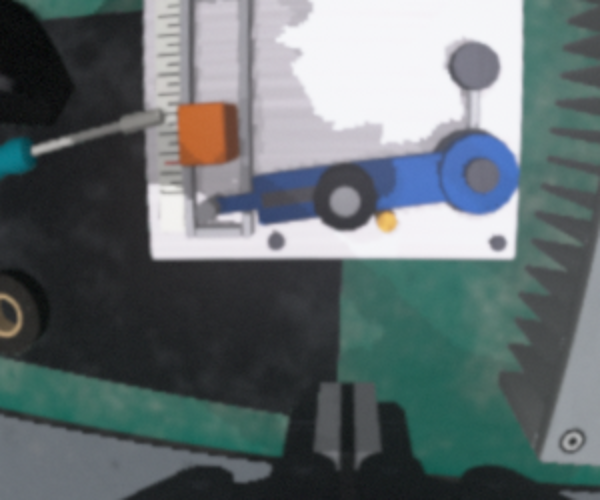

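The arm is back on its stop. The rider stands upright in the channel at crop (207,133), with its face about 19 mm clear of touching the nose pin at (207,207). I'm handing in.

```bash
python3 -c "
from plant import *
print(hand_in())"
```

```text
the job is handed in; nothing more can be done
None
```

The job is handed in, though no verdict came back: the rider was zeroed on the nose pin, the idler was held at about 12 N for over a second, and the arm was eased back to rest with the rider left standing about 19 mm clear of touching the nose.

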